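Fit the toggle knob to the basket lid and cover the basket

ROBOT

A 7-joint arm with a two-finger parallel gripper is mounted at the origin on the work surface. World frame = base frame: x ahead of the robot, y to its left, z up, the work surface at z = 0. Lengths are in m, angles in rad, forces in N, time in s.
With the tool pointing down it reaches from about 0.425 to 0.925 m from the base axis. Payload 6.8 kg.
Tool frame: the origin (TCP) lies midway between the tips of the shut fingers; the grasp point (between the pads) lies 19 mm behind it; x points along the fingers, y is the direction in which the jaws open and shut, and the axes are right-handed (so a half turn about x gives the same grasp; the last joint's range is limited). The gripper opens to 85 mm and grips with 20 to 120 N. Pads are 22 mm wide; open, the fingers measure 114 mm over their backs; the gripper's body (76 mm by 85 mm) begins 54 mm behind the grasp point. The pads swing forward as they close: fully open they stand 13 mm farther back than shut.
Start: joints at [-1.272, 0.477, 0.022, 1.555, -0.011, 1.109, -0.083], TCP at [0.267, 0.62, 0.231] pointing down, gripper open.
Joint ranges: [-2.96, 2.96], [-0.34, 2.1], [-1.41, 1.46], [0.24, 2.44], [-1.37, 4.51], [0.17, 1.92], [-2.96, 2.96]. Speed limits (rad/s): [2.39, 2.39, 3.14, 3.14, 3.14, 3.14, 3.14].

INTERFACE

Orientations are given as a rotation vector (axis times angle).
In Python, from bench import r, viewer, nets gives the robot as it stands.
- The arm moves only by the shell command python3 -m pendant 'ROWS' [FORCE]. ROWS is JSON, one flat list of numbers, 5 for each row, row after row: the finger opening in mm, from 0 to 85.4, then the shift along the tool's x, y, z in mm, then the turn about the tool's x in rad. A call has 1 to 20 rows; each row shifts and turns the commanded pose from where the row before left it, along the tool's axes as they then stand; what a row does not reach is not made up. A row lasts 1/8 s, in which the tool goes at most 62.5 mm and 10.7 degrees, less where a joint would pass 70% of its speed; a pose out of reach is approached as far as the arm can. A call with a gripper value outside its range is refused whole. The fingers move at their own pace and stop on an object; FORCE is the grip in N (left out, the last holds). Time passes only in rows, so rows that do not move let the fingers close. It gives the time, the measured TCP pose, the force and the opening at its end, in the units of the state.
- r.get_obs(): the state, without advancing time (a new reading comes with each control period).
- viewer.grab_frame(name): name is "scene" or "top" or "wrist"; returns (picture, depth): 480x640x3 uint8, red, green, blue; 480x640 float32, m along the optical axis (not along the pixel's ray), 0 where there is no reading.
- viewer.calibration(name): a dict with "mtx" (3x3 intrinsics, pixels), "world_to_cam" (4x4, takes a point from world to camera coordinates). Camera axes: x right, y up, looking along -z (the intrinsics and any distortion apply to the point x, -y, -z); pixel columns grow to the right and rows downward; lengths in m; the calibration is good to about 2 mm. The wrist camera is an equidistant fisheye: a pixel r from the principal point sees the ray r / f radians off the axis. A picture is of the moment at which its call begins: read the wrist's pose just before it. calibration takes no time and is no camera call; for the wrist camera it gives the pose at the moment of the call.
- r.hand_in(): hands the job in, once; it reports no verdict.
Trained networks look in the newest picture that a camera, given by its name, has taken for a name from the list of things; names that differ only in an ending like _2 or _b are one class to them, and where a whole thing is asked for, a point or a joint stands for the part that bears it (a point fixed in the world has none). Each returns a list of dicts, best first, with "score" (0 to 1); they miss things now and then, are a little off and sometimes report something else, mostly with a low value. They report only what shows in the picture. A call takes as long as a camera call. They do not tell look-alikes from the thing itself.
- nets.look_for(name, camera): "location" ([x, y, z] in m, in world coordinates, good to about 4 mm: the middle of the surface that is visible of it).
- nets.silhouettes(name, camera): "mask" (480x640 bool, what is visible of it).
The state is a dict: "clock": time; "joints": joint angles; "qvel": joint speeds; "tau": joint torques, N m; "tcp_pos": TCP position; "orientation": TCP orientation; "contact_force": force on the tool from outside, world axes, zero at the start; "moment": the same for the moment, N m; "grip_width": finger opening in m.
Only numpy, scipy, OpenCV 4.12 (cv2) and the standard library are available. Lean on these libraries where they do the work, as an engineer would, in place of code of your own. Each camera call takes 0.05 s, during which the arm holds its last target. There are 200 camera calls.

TASK

Fit the blue toggle knob to the wooden lid: take it out of its terracotta ring, pass its T-foot through the lid's slot until the brass flange is down on the lid, and give it a quarter turn so that it holds. Then lift the lid by its knob alone, lower it onto the white basket until it is fully home and let go. Do not shove the basket about, and leave the perfume, the lipstick and the candle nearby as they stand.

Things in the scene. Friction and masses are not known exactly. Their poses are not given: they have to be found in the camera images.
- knob_grip (a point): Centre of the blue upright wing grip, 40 (x) x 16 (y) x 40 mm high, of the loose toggle knob (about 70 g). On the knob's axis, 28 mm above the underside of the brass flange (diameter 46, 4 mm thick) and 16 mm below the grip's top. x along the long side of grip and T-bar (parallel), z up. Starts upright, hanging by the flange on the holder's rim.
- knob_foot (a point): Centre of the bottom face of the knob's steel T-bar, 44 mm below knob_grip. T-bar 34 (x) x 8 (y) x 7 mm high; between it and the flange a round shank, diameter 15, 9 mm long. Same axes as knob_grip. Either end may go to either end of the slot and it may be turned either way; no stop or detent, friction alone keeps it turned.
- lid_slot (a point): Centre of the slot, at the upper face of the lid's 6 mm plate. Slot along x through the plate, 39 x 11 mm, widened to an 18 x 18 mm square in the middle for the shank; bright aluminium surround. x along the lid's long side, z up. Flange down, knob_grip is 28 mm above this point; lid hanging from the turned knob, 31 mm (3 mm play up and down, 1.5 mm sideways; only friction holds the lid's yaw).
- lid: The loose dark brown wooden lid (about 0.3 kg), 152 (x) x 122 (y) mm, 30 mm high: plate 6 mm thick on top, skirt 3 mm thick reaching 24 mm below the plate, hollow beneath. Starts skirt down on the table. Origin at the centre of its underside (lower edge of the skirt), 30 mm below lid_slot; x along the long side.
- basket_rim (a point): Centre of the mouth of the white perforated basket, at rim height (80 mm above its underside). x along its long side, z up. The lid's skirt goes outside the basket with 5 mm to spare on each side, long side along long side, either way round; fully home the plate rests on the rim and lid_slot is 6 mm above this point.
- basket: The loose white basket (about 0.9 kg), 136 (x) x 106 (y) mm outside, 80 mm high, walls 4 mm, open on top; polish tins and a brush inside reach up to 26 mm. Origin at the centre of its underside, x along its long side.
- holder: Terracotta ring fixed to the table in which the knob stands: outer diameter 54 mm, hole 37 mm, 25 mm high; origin at the centre of its underside.
- perfume: Bystander: clear glass perfume bottle, 32 x 52 mm, 105 mm tall, upright; origin at the centre of its underside.
- lipstick: Bystander: black lipstick case with a silver band, 21 mm square, 72 mm tall, upright; origin at the centre of its underside.
- candle: Bystander: round orange and red candle, diameter 52 mm, 55 mm tall, upright; origin at the centre of its underside.
Mind the look-alikes: they are no part of the job. Several things have the shape of the lid; the one meant has the colours described above. Leave any purple look-alike of the part that bears knob_grip alone.

How it is judged:
On the way, in this order (a step that is already met when the one before it is completed fails the run):
1. the T-foot is through the slot and the flange is down on the lid (z of knob_grip in the frame of lid_slot between 0.022 and 0.035 m and horizontal distance between knob_grip and lid_slot below 0.006 m and angle between the x axis of knob_grip and the x axis of lid_slot, either way round below 0.6 rad), for 0.1 s.
2. the knob is turned about a quarter turn in the slot (z of knob_grip in the frame of lid_slot between 0.022 and 0.035 m and horizontal distance between knob_grip and lid_slot below 0.006 m and angle between the x axis of knob_grip and the x axis of lid_slot, either way round above 1.05 rad), for 0.2 s.
3. the lid hangs from the locked knob, clear of the table, with nothing of the robot touching the lid (all of step 2 and height (world z) of lid_slot above 0.065 m and contact force between each of the fingers, the arm and lid below 0.5 N), for 0.2 s.
4. the lid has come down on the basket, within 10 mm of home, while the knob is still held (z of lid_slot in the frame of basket_rim below 0.016 m and horizontal distance between lid_slot and basket_rim below 0.02 m and contact force between the fingers and knob above 0.5 N), for 0.05 s.
At the end, for the whole second after the job is handed in: The lid is fully home and level on the upright basket (its plate within 3 mm of resting on the rim, centred within 9 mm, long sides parallel within 0.12 rad), the knob is in the slot with its flange on the lid and its T-bar within 30 degrees of square to the slot, upright; all released and at rest (all of step 2 and z of lid_slot in the frame of basket_rim between 0.003 and 0.009 m and horizontal distance between lid_slot and basket_rim below 0.009 m and angle between the x axis of lid_slot and the x axis of basket_rim, either way round below 0.12 rad and angle between each of lid_slot, basket_rim's own z axis and vertical below 0.05 rad and angle between knob_grip's own z axis and vertical below 0.15 rad and linear speed of each of lid, knob, basket below 0.02 m/s); the robot touches nothing.
It fails at once if the basket is shoved more than 30 mm (distance of basket_rim from where it was at the start of the episode above 0.03 m).
It fails at once if the perfume is moved more than 20 mm or tipped (distance of perfume from where it was at the start of the episode above 0.02 m or angle between perfume's own z axis and vertical above 0.3 rad).
It fails at once if the lipstick is moved more than 20 mm or tipped (distance of lipstick from where it was at the start of the episode above 0.02 m or angle between lipstick's own z axis and vertical above 0.3 rad).
It fails at once if the candle is moved more than 20 mm or tipped (distance of candle from where it was at the start of the episode above 0.02 m or angle between candle's own z axis and vertical above 0.3 rad).
It also fails if it takes over 61 s, if anything falls off the work surface, if the arm or the gripper's body presses on something with over 40 N, if the wrist force passes 120 N, or if a joint passes its speed limit or range.

## Working session

There is one attempt and no reset: what is moved stays moved. The work goes in short steps, Python scripts to look and compute and a shell command to move; the robot and the scene stay as the last step left them, time stands still between calls to the robot, and variables do not carry over. Pictures are saved under pics/ and viewed, about 8 in all and at most 12, crops included, and the job is handed in when it is done.

```bash
mkdir -p pics; ls; cat > h.py <<'E'
import numpy as np,cv2
from bench import r,viewer,nets
def grab(n,save=None):
    p,d=viewer.grab_frame(n)
    if save: cv2.imwrite('pics/'+save,p[:,:,::-1])
    return p,d
def cloud(n,d):
    c=viewer.calibration(n);K=c['mtx'];T=np.linalg.inv(c['world_to_cam'])
    v,u=np.mgrid[:480,:640]
    x=(u-K[0,2])/K[0,0];y=(v-K[1,2])/K[1,1]
    P=np.stack([x*d,-y*d,-d,np.ones_like(d)],-1)@T.T
    return P[...,:3]
E
python3 - <<'E'
from h import *
o=r.get_obs();print({k:np.round(v,3) for k,v in o.items()})
for n in ('scene','top'):
    p,d=grab(n,n+'0.png')
    for t in ['knob_grip','lid_slot','lid','basket_rim','basket','holder','perfume','lipstick','candle']:
        print(n,t,[(np.round(q['location'],3).tolist(),round(q['score'],2)) for q in nets.look_for(t,n)])
E
```

```text
pics
{'clock': np.float64(0.0), 'joints': array([-1.272,  0.478,  0.022,  1.556, -0.012,  1.109, -0.083]), 'qvel': array([ 0.   , -0.001, -0.001,  0.001,  0.001,  0.   , -0.   ]), 'tau': array([ 1.0000e-03, -5.9645e+01,  1.6090e+00, -2.8120e+01,  1.3000e-02,
        9.0000e-03, -0.0000e+00]), 'tcp_pos': array([0.267, 0.619, 0.23 ]), 'orientation': array([ 0.318,  1.547, -0.32 ]), 'contact_force': array([-0.13 , -0.181,  0.455]), 'moment': array([-0.012, -0.033,  0.001]), 'grip_width': np.float64(0.085)}
scene knob_grip [([0.377, -0.032, 0.04], 0.91), ([0.481, 0.004, 0.045], 0.84)]
scene lid_slot [([0.371, -0.191, 0.026], 0.84), ([0.576, -0.229, 0.027], 0.64), ([0.506, -0.433, 0.024], 0.61)]
scene lid [([0.505, -0.432, 0.03], 0.97), ([0.577, -0.23, 0.029], 0.93), ([0.372, -0.188, 0.027], 0.86)]
scene basket_rim [([0.58, 0.202, 0.036], 0.9)]
scene basket [([0.584, 0.209, 0.036], 0.63)]
scene holder [([0.492, 0.008, 0.014], 0.7)]
scene perfume [([0.64, -0.009, 0.058], 0.89)]
scene lipstick [([0.692, -0.037, 0.039], 0.97)]
scene candle [([0.74, 0.048, 0.05], 0.72)]
top knob_grip [([0.372, -0.038, 0.018], 0.78)]
top lid_slot [([0.477, -0.447, 0.028], 0.9), ([0.552, -0.245, 0.032], 0.56), ([0.346, -0.209, 0.029], 0.55)]
top lid [([0.552, -0.24, 0.025], 0.85), ([0.34, -0.21, 0.035], 0.79), ([0.479, -0.445, 0.03], 0.7), ([0.718, 0.038, 0.05], 0.2)]
top basket_rim [([0.605, 0.214, 0.024], 0.72)]
top basket [([0.602, 0.212, 0.026], 0.84)]
top holder [([0.46, -0.016, 0.026], 0.53)]
top perfume [([0.618, -0.024, 0.072], 0.7), ([0.462, -0.003, 0.027], 0.26)]
top lipstick [([0.681, -0.048, 0.071], 0.66)]
top candle [([0.72, 0.041, 0.05], 0.96)]
```

View pics/scene0.png

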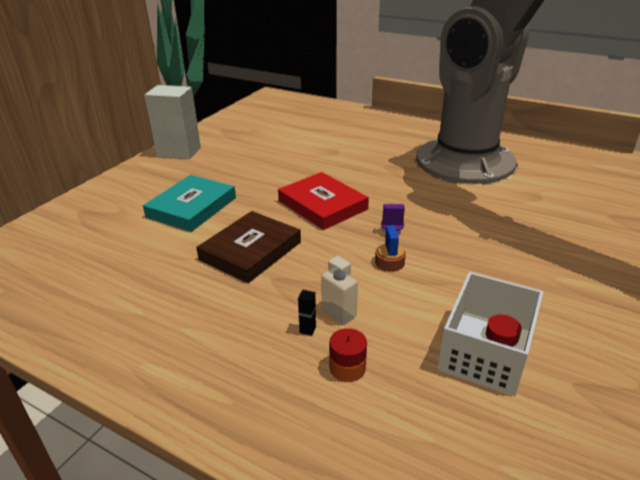

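View pics/top0.png

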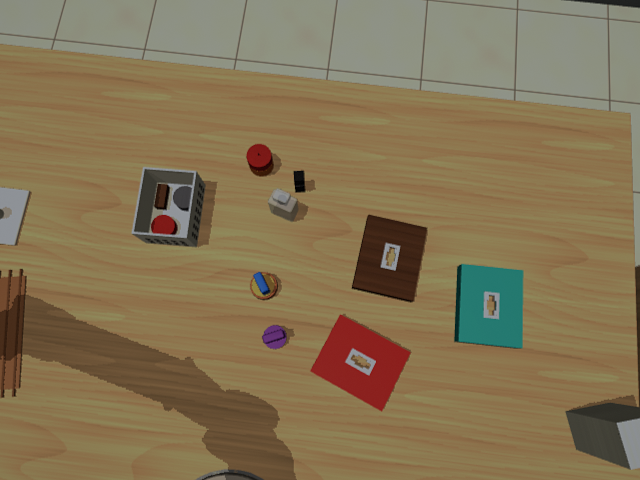

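```bash
python3 - <<'E'
from h import *
for n in ('scene','top'):
    p,d=grab(n);c=viewer.calibration(n);K=c['mtx']
    print(n,{k:(np.round(v,2).tolist() if k!='world_to_cam' else np.round(v,3).tolist()) for k,v in c.items()})
    P=cloud(n,d)
    for w in ([0,0,0],[0,0,.02],[.1,0,0.02]):
        q=c['world_to_cam']@np.r_[w,1];print(w,np.round([K[0,0]*q[0]/-q[2]+K[0,2],K[1,1]*-q[1]/-q[2]+K[1,2]],1))
    m=(abs(P[...,2])<.012)&(d>0); 
    X=P[m];A=np.c_[X[:,:2],np.ones(len(X))];print('plane',np.linalg.lstsq(A,X[:,2],rcond=None)[0],len(X))
    # base flange points
    m=(P[...,2]>.012)&(np.hypot(P[...,0],P[...,1])<.2)&(P[...,2]<.06)&(d>0);X=P[m];print(X.min(0),X.max(0),len(X))
E
```

```text
scene {'mtx': [[530.45, 0.0, 312.5], [0.0, 530.45, 243.04], [0.0, 0.0, 1.0]], 'world_to_cam': [[-0.493, 0.87, -0.021, 0.369], [-0.505, -0.266, 0.821, 0.203], [0.709, 0.415, 0.57, -1.286], [0.0, 0.0, 0.0, 1.0]]}
[0, 0, 0] [464.8 159.4]
[0, 0, 0.02] [466.  151.8]
[0.1, 0, 0.02] [453.3 168.7]
plane [-1.67894307e-04  6.75836705e-05 -2.36184104e-03] 185081
[-0.07713906 -0.10640412  0.0120292 ] [0.11535547 0.09569354 0.05996525] 1609
top {'mtx': [[476.44, 0.0, 316.29], [0.0, 476.44, 244.19], [0.0, 0.0, 1.0]], 'world_to_cam': [[0.12, -0.993, 0.003, -0.162], [0.968, 0.118, 0.224, -0.538], [-0.222, -0.024, 0.975, -0.861], [0.0, 0.0, 0.0, 1.0]]}
[0, 0, 0] [226.6 541.9]
[0, 0, 0.02] [224.6 546.3]
[0.1, 0, 0.02] [233.6 485.1]
plane [-6.31534717e-04  4.11117037e-05 -3.67153527e-04] 229259
[ 0.10210847 -0.02909663  0.01207702] [0.11670365 0.05441377 0.01709278] 97
```

```bash
python3 - <<'E'
from h import *
p,d=grab('wrist','w0.png');c=viewer.calibration('wrist');print(c)
o=r.get_obs();from scipy.spatial.transform import Rotation as R
print(o['tcp_pos'],R.from_rotvec(o['orientation']).as_matrix().round(3))
for t in ['knob_grip','lid_slot','basket_rim','basket','candle']:
        print(t,[(np.round(q['location'],3).tolist(),round(q['score'],2)) for q in nets.look_for(t,'wrist')])
E
```

```text
{'mtx': array([[371.64829954,   0.        , 316.17163967],
       [  0.        , 371.64829954, 242.10195478],
       [  0.        ,   0.        ,   1.        ]]), 'world_to_cam': array([[ 3.94668503e-01,  9.18823579e-01, -5.67267660e-05,
        -6.73514137e-01],
       [-8.68575244e-01,  3.73064858e-01, -3.26189605e-01,
         4.30998840e-02],
       [-2.99689537e-01,  1.28786035e-01,  9.45304363e-01,
        -3.81967093e-01],
       [ 0.00000000e+00,  0.00000000e+00,  0.00000000e+00,
         1.00000000e+00]])}
[0.26707493 0.6199236  0.23130421] [[-0.     0.396  0.918]
 [ 0.     0.918 -0.396]
 [-1.     0.    -0.   ]]
knob_grip [([0.366, -0.019, 0.026], 0.71), ([0.454, 0.002, 0.049], 0.62)]
lid_slot [([0.509, -0.218, 0.03], 0.87), ([0.552, -0.387, 0.01], 0.53)]
basket_rim [([0.529, 0.226, 0.044], 0.73)]
basket [([0.534, 0.221, 0.048], 0.67), ([0.453, 0.0, 0.05], 0.47)]
candle [([0.445, 0.004, 0.016], 0.47)]
```

```bash
python3 -m pendant '[85,-1,-29,25,0, 85,-1,-29,25,0, 85,-1,-29,25,0, 85,-1,-29,25,0, 85,-1,-29,25,0, 85,-1,-29,25,0, 85,-1,-29,25,0, 85,-1,-29,25,0, 85,-1,-29,25,0, 85,-1,-29,25,0, 85,-1,-29,25,0, 85,-1,-29,25,0, 85,-1,-29,25,0, 85,-1,-29,25,0, 85,-1,-29,25,0, 85,-1,-29,25,0]' 60
cat >> h.py <<'E'
from scipy.spatial.transform import Rotation as R
def wcloud(d,c):
    K=c['mtx'];T=np.linalg.inv(c['world_to_cam']);v,u=np.mgrid[:480,:640]
    a=(u-K[0,2])/K[0,0];b=(v-K[1,2])/K[1,1];th=np.hypot(a,b)+1e-9
    k=np.tan(np.minimum(th,1.45))/th
    P=np.stack([a*k*d,-b*k*d,-d,np.ones_like(d)],-1)@T.T
    return P[...,:3]
def shot(save=None):
    o=r.get_obs();c=viewer.calibration('wrist');p,d=grab('wrist',save)
    return p,d,wcloud(d,c),o
def ortho(P,p,x0,x1,y0,y1,s=.001,f=None):
    pass
E
python3 - <<'E'
from h import *
p,d,P,o=shot('w1.png')
print(o['tcp_pos'],R.from_rotvec(o['orientation']).as_matrix().round(3),o['joints'].round(2))
for t in ['knob_grip','lid_slot','basket_rim','holder','candle','perfume','lipstick']:
        print(t,[(np.round(q['location'],3).tolist(),round(q['score'],2)) for q in nets.look_for(t,'wrist')])
m=(abs(P[...,2])<.03)&(d>0)&(d<1);X=P[m];A=np.c_[X[:,:2],np.ones(len(X))];print('plane',np.median(X[:,2]),np.linalg.lstsq(A,X[:,2],rcond=None)[0])
E
```

```text
clock: 3.4
tcp_pos: [0.4512, 0.0343, 0.2477]
orientation: [0.32, 1.546, -0.319]
contact_force: [0.4, -0.3, 0.5]
grip_width: 0.0851
[0.45118807 0.03433796 0.24765161] [[ 0.001  0.396  0.918]
 [ 0.     0.918 -0.396]
 [-1.     0.001  0.001]] [-0.58  0.08  0.39  2.07 -0.04  1.    0.99]
knob_grip [([0.372, -0.028, 0.037], 0.77), ([0.459, 0.003, 0.055], 0.71)]
lid_slot [([0.507, -0.231, 0.028], 0.91), ([0.344, -0.188, 0.029], 0.9), ([0.48, -0.421, 0.032], 0.63), ([0.468, 0.003, 0.058], 0.21)]
basket_rim [([0.604, 0.216, 0.036], 0.63)]
holder [([0.451, 0.01, 0.028], 0.81), ([0.508, -0.233, 0.031], 0.35)]
candle [([0.709, 0.045, 0.048], 0.66)]
perfume [([0.618, -0.015, 0.069], 0.69)]
lipstick [([0.682, -0.046, 0.073], 0.89)]
plane 0.0011944736669740608 [ 0.00232558 -0.00121793  0.00128745]
```

View pics/w1.png

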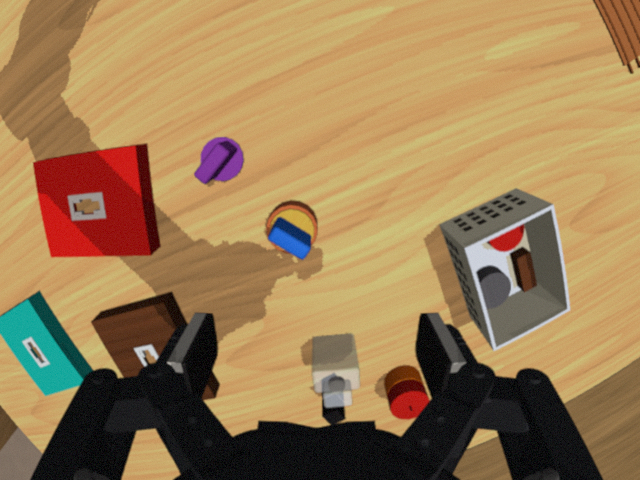

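```bash
cat >> h.py <<'E'
def blue(p):
    h=cv2.cvtColor(p,cv2.COLOR_RGB2HSV);return (h[...,0]>100)&(h[...,0]<124)&(h[...,1]>120)&(h[...,2]>40)
def rect(X):
    (c,s,a)=cv2.minAreaRect((X[:,:2]*1000).astype(np.float32))
    if s[0]<s[1]: s=s[::-1];a+=90
    return np.round(c,1),np.round(s,1),round((a+90)%180-90,1)
def knob(p,P,zlo=.035,zhi=.08):
    m=blue(p)&(P[...,2]>zlo)&(P[...,2]<zhi);X=P[m]
    zt=np.percentile(X[:,2],95);T=X[X[:,2]>zt-.004]
    print('knob n',len(X),'ztop',zt.round(4),'all',rect(X),'top',rect(T),'mean',T.mean(0).round(4))
E
python3 - <<'E'
from h import *
p,d,P,o=shot();knob(p,P)
for n in ('top','scene'):
    p,d=grab(n);print(n);knob(p,cloud(n,d))
E
```

```text
knob n 990 ztop 0.0709 all (array([465.4,  -0.6]), array([39.8, 15.7]), 34.2) top (array([465.5,  -0.8]), array([39.8, 15.3]), 33.8) mean [ 0.4651 -0.0006  0.0697]
top
knob n 131 ztop 0.0707 all (array([466.5,  -0.6]), array([39.5, 15.2]), 34.3) top (array([467. ,  -1.7]), array([39.4, 14.2]), 31.8) mean [ 0.4655 -0.0031  0.0686]
scene
knob n 282 ztop 0.0672 all (array([470.4,   1.1]), array([43. , 15.8]), 32.7) top (array([469.4,   0.5]), array([40.9, 15.6]), 33.4) mean [0.4719 0.0013 0.0657]
```

```bash
cat >> h.py <<'E'
def lid(P,c=(.52,-.235),zl=.024,zh=.036,rad=.11):
    m=(P[...,2]>zl)&(P[...,2]<zh)&(np.hypot(P[...,0]-c[0],P[...,1]-c[1])<rad);X=P[m]
    print('lid',len(X),rect(X),X[:,2].mean().round(4))
def rim(P,c=(.6,.21)):
    m=(P[...,2]>.073)&(P[...,2]<.088)&(np.hypot(P[...,0]-c[0],P[...,1]-c[1])<.12);X=P[m]
    print('rim',len(X),rect(X),np.median(X[:,2]).round(4))
E
python3 - <<'E'
from h import *
p,d,P,o=shot();rim(P);lid(P)
for n in ('top','scene'):
    p,d=grab(n);print(n);P=cloud(n,d);rim(P);lid(P)
    for k in ('candle','perfume','lipstick'):
        m=nets.silhouettes(k,n)[0]['mask']&(P[...,2]>.01);X=P[m];print(k,np.median(X,0).round(3),rect(X))
E
```

```text
rim 2529 (array([597. , 205.5]), array([138.4, 108.2]), 2.3) 0.0802
lid 3915 (array([ 548.5, -244.7]), array([143.7, 124.4]), -6.2) 0.0308
top
rim 0 (array([0., 0.]), array([0., 0.]), 0.0) nan
lid 4266 (array([ 552.9, -244.3]), array([151.9, 122.4]), -6.3) 0.0292
candle [0.718 0.04  0.053] (array([552.2, -43.5]), array([430.9,  48.7]), 26.6)
perfume [ 0.621 -0.023  0.073] (array([506.2, -76.6]), array([321. ,  56.5]), 24.7)
lipstick [ 0.677 -0.046  0.068] (array([521.2, -75.5]), array([354.9,  20.6]), 10.5)
scene
rim 1114 (array([599.6, 206.7]), array([140.9, 106. ]), 2.3) 0.077
lid 2866 (array([ 520.6, -240. ]), array([216.8, 126.1]), -5.9) 0.0272
candle [0.741 0.05  0.051] (array([955.5, 139.1]), array([542.2,  51.3]), 22.6)
perfume [ 0.643 -0.011  0.061] (array([899.6, 132. ]), array([648.9,  55.6]), 29.4)
lipstick [ 0.697 -0.039  0.048] (array([940.7, 103.4]), array([605.8,  25.9]), 30.2)
  return _methods._mean(a, axis=axis, dtype=dtype,
  ret = ret.dtype.type(ret / rcount)
```

```bash
python3 -m pendant '[70,0,0,0,-0.167, 70,0,0,0,-0.167, 70,0,0,0,-0.167, 70,0,0,0,-0.167, 70,0,0,0,-0.167, 70,0,0,0,-0.165, 60,25,-18,-4,0, 60,25,-19,-4,0, 60,25,0,0,0, 60,25,0,0,0, 60,0,0,0,0]' 60
python3 - <<'E'
from h import *
p,d,P,o=shot();knob(p,P)
M=R.from_rotvec(o['orientation']).as_matrix();print(o['tcp_pos'],M.round(3),o['joints'].round(2))
rim(P)
E
```

```text
clock: 5.78
tcp_pos: [0.4636, 0.0001, 0.146]
orientation: [-0.465, 1.524, 0.465]
contact_force: [-0.1, -0.2, -0.3]
grip_width: 0.0598
knob n 1548 ztop 0.071 all (array([465.5,  -1.9]), array([39.2, 14.9]), 34.4) top (array([465.6,  -1.8]), array([38.9, 14.9]), 34.5) mean [ 0.4648 -0.0025  0.0698]
[4.63576854e-01 1.14354112e-04 1.45977658e-01] [[-0.004 -0.559  0.829]
 [-0.001  0.829  0.559]
 [-1.     0.001 -0.004]] [-0.44  0.25  0.35  2.15 -0.12  0.77  2.15]
rim 527 (array([545.3, 217. ]), array([102.8,  29.3]), 59.6) 0.0794
```

```bash
python3 -m pendant '[60,30,-3,1,0, 60,30,0,0,0, 50,30,0,0,0, 40,19,0,0,0, 40,0,0,0,0, 5,0,0,0,0, 5,0,0,0,0, 5,0,0,0,0, 5,0,0,0,0, 5,0,0,0,0, 5,0,0,0,0]' 60
python3 -c "
from h import *
print(r.get_obs()['tcp_pos'])"
```

```text
clock: 7.2
tcp_pos: [0.4687, -0.0014, 0.0397]
orientation: [-0.465, 1.518, 0.464]
contact_force: [-1.2, -0.8, 7.1]
grip_width: 0.0151
[ 0.46866065 -0.0013908   0.03972266]
```

```bash
python3 -m pendant '[5,-10,0,0,0, 5,-20,0,0,0, 5,-25,0,0,0, 5,-25,0,0,0, 5,0,0,0,0]' 60
python3 - <<'E'
from h import *
p,d,P,o=shot('w2.png');knob(p,P,.09,.2)
M=R.from_rotvec(o['orientation']).as_matrix();print(o['tcp_pos'],M.round(3),o['joints'].round(2),o['contact_force'])
lid(P,(.5525,-.2445))
E
```

```text
clock: 7.82
tcp_pos: [0.4688, -0.0014, 0.1204]
orientation: [-0.464, 1.516, 0.464]
contact_force: [-0.5, 0.8, 0.5]
grip_width: 0.0151
knob n 4828 ztop 0.1515 all (array([467. ,  -3.6]), array([39.7, 16.9]), 33.8) top (array([466.7,  -3.2]), array([39.7, 15.8]), 34.0) mean [ 0.4648 -0.0046  0.1505]
[ 0.4687646  -0.00139386  0.12044173] [[ 0.004 -0.559  0.829]
 [ 0.001  0.829  0.559]
 [-1.    -0.002  0.004]] [-0.42  0.3   0.35  2.16 -0.16  0.7   2.19] [-0.4768375   0.77841282  0.48788921]
lid 13237 (array([ 553.4, -245.2]), array([153.3, 124.2]), -6.2) 0.0307
```

View pics/w2.png

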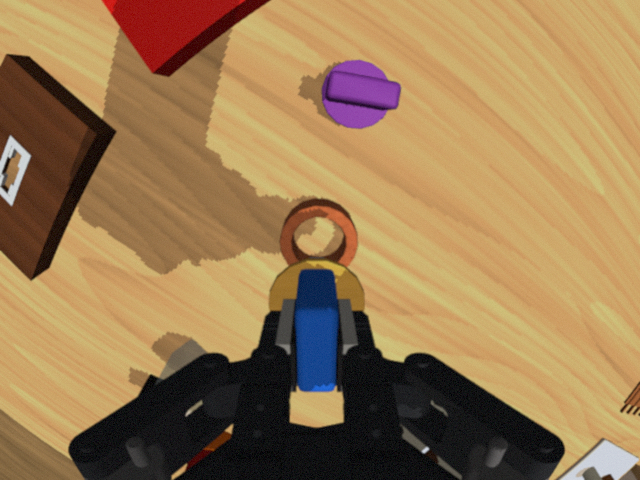

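```bash
python3 -m pendant '[5,0,0,0,0.175, 5,0,0,0,0.175, 5,0,0,0,0.175, 5,0,0,0,0.175, 5,0,-29,14,0, 5,0,-29,14,0, 5,0,-29,14,0, 5,0,-29,14,0, 5,0,-29,14,0, 5,0,-29,14,0, 5,0,-29,14,0, 5,0,-30,15,0, 5,0,0,0,0, 5,0,0,0,0]' 60
cat > m.py <<'E'
from h import *
import sys
p,d,P,o=shot('%s.png'%sys.argv[1]);knob(p,P,.07,.2)
M=R.from_rotvec(o['orientation']).as_matrix();print(o['tcp_pos'],M.round(3).tolist(),o['joints'].round(2))
lid(P,(.5525,-.2445))
h=cv2.cvtColor(p,cv2.COLOR_RGB2HSV);g=(h[...,1]<50)&(h[...,2]>110)&(P[...,2]>.022)&(P[...,2]<.04)&(np.hypot(P[...,0]-.553,P[...,1]+.245)<.04)
print('surround',g.sum(),rect(P[g]))
z0=.03
q=(P[...,2]<.022)&(P[...,2]>-.01)&(np.hypot(P[...,0]-.553,P[...,1]+.245)<.03)
if q.sum()>20:print('hole',q.sum(),rect(P[q]))
print([(np.round(q['location'],4).tolist(),round(q['score'],2)) for q in nets.look_for('lid_slot','wrist')][:2])
E
python3 m.py w3
```

```text
clock: 9.62
tcp_pos: [0.5541, -0.2444, 0.1172]
orientation: [0.085, 1.571, -0.083]
contact_force: [-0.1, 0.7, -0.1]
grip_width: 0.015
knob n 4855 ztop 0.1482 all (array([ 551.9, -245.9]), array([39.6, 17.4]), -7.3) top (array([ 552.1, -245.6]), array([39.4, 16.1]), -6.1) mean [ 0.5498 -0.2453  0.1472]
[ 0.55409493 -0.24441598  0.11724593] [[-0.002, 0.107, 0.994], [0.001, 0.994, -0.107], [-1.0, 0.001, -0.002]] [-0.06  0.54  0.5   1.85 -0.34  0.84  2.08]
lid 29548 (array([ 553.6, -245.5]), array([153. , 123.1]), -6.1) 0.0311
surround 1406 (array([ 544.8, -244.6]), array([34.9, 31. ]), -5.5)
hole 809 (array([ 556.8, -246. ]), array([28.6, 19.6]), -6.3)
[([0.4038, -0.1917, 0.0302], 0.83), ([0.5221, -0.2397, 0.0324], 0.76)]
```

View pics/w3.png

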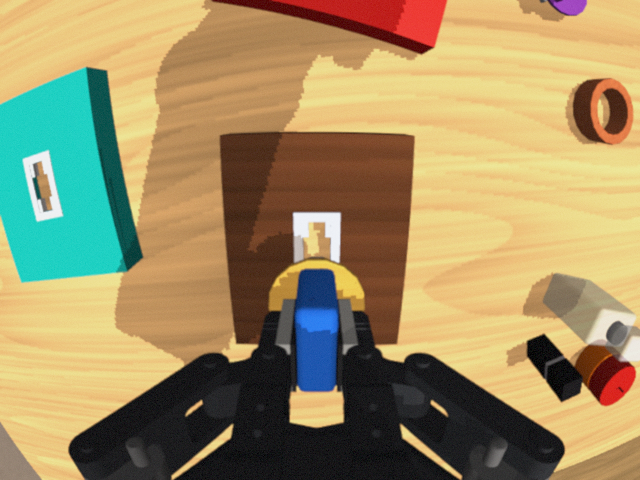

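```bash
python3 -m pendant '[5,20,0,2,0, 5,20,0,0,0, 5,9,0,0,0, 5,0,0,0,0, 5,0,0,0,0]' 60
python3 m.py w4; python3 - <<'E'
from h import *
p,d=grab('scene','s4.png');P=cloud('scene',d);knob(p,P,.06,.13)
c=cv2.imread('pics/s4.png')[190:290,180:330];cv2.imwrite('pics/s4c.png',cv2.resize(c,None,fx=5,fy=5,interpolation=2))
E
```

```text
clock: 10.35
tcp_pos: [0.5571, -0.2458, 0.0696]
orientation: [0.084, 1.569, -0.084]
contact_force: [0.6, 0.5, -0.7]
grip_width: 0.0149
knob n 4676 ztop 0.1006 all (array([ 555. , -246.6]), array([39.8, 17.5]), -3.9) top (array([ 555.1, -246.8]), array([39.7, 15.8]), -6.0) mean [ 0.5527 -0.2466  0.0995]
[ 0.55714429 -0.24578963  0.06956336] [[0.001, 0.107, 0.994], [-0.0, 0.994, -0.107], [-1.0, -0.0, 0.001]] [-0.03  0.61  0.46  1.87 -0.38  0.75  2.11]
lid 41032 (array([ 545.3, -244.6]), array([136.3, 123.1]), -6.3) 0.0312
surround 1494 (array([ 537.9, -243.8]), array([31. , 20.6]), 83.4)
hole 340 (array([ 551.1, -242.8]), array([16.3, 12.9]), 82.3)
[([0.4142, -0.1727, 0.0179], 0.85), ([0.5186, -0.2399, 0.03], 0.72)]
knob n 200 ztop 0.0969 all (array([ 564.1, -243.8]), array([32.9, 24. ]), -24.7) top (array([ 569.4, -248. ]), array([29.3, 14.3]), 36.8) mean [ 0.5704 -0.2463  0.0958]
```

View pics/s4c.png

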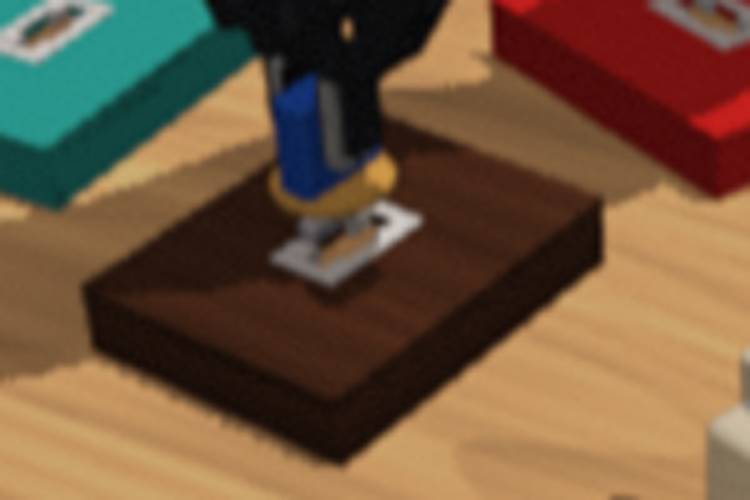

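```bash
python3 -m pendant '[5,0,1,-1.5,0, 5,4,0,0,0, 5,4,0,0,0, 5,3,0,0,0, 5,3,0,0,0, 5,0,0,0,0]' 60
python3 m.py w5
```

```text
clock: 11.25
tcp_pos: [0.5553, -0.2443, 0.0549]
orientation: [0.084, 1.57, -0.084]
contact_force: [-0.1, -0.1, -0.4]
grip_width: 0.0151
knob n 4206 ztop 0.0861 all (array([ 522.3, -241.6]), array([103.5,  17.4]), -7.4) top (array([ 522.3, -241.5]), array([103.6,  16.2]), -6.8) mean [ 0.5508 -0.2451  0.0856]
[ 0.55526732 -0.24428052  0.05492643] [[-0.001, 0.107, 0.994], [0.0, 0.994, -0.107], [-1.0, 0.0, -0.001]] [-0.02  0.62  0.45  1.88 -0.39  0.73  2.12]
lid 44573 (array([ 553.9, -245.5]), array([153.3, 123.1]), -6.2) 0.0311
surround 1138 (array([ 533.9, -243.2]), array([30.9, 13.2]), 84.0)
hole 51 (array([ 546.5, -244.4]), array([12. ,  1.9]), 82.5)
[([0.5165, -0.24, 0.0308], 0.92), ([0.4168, -0.1749, 0.0171], 0.82)]
```

```bash
python3 -m pendant '[5,3,0,0,0, 5,3,0,0,0, 5,2,0,0,0, 5,2,0,0,0, 5,1,0,0,0, 5,0,0,0,0]' 60
python3 m.py w6
```

```text
clock: 12.1
tcp_pos: [0.5554, -0.2443, 0.0448]
orientation: [0.084, 1.569, -0.084]
contact_force: [-1.9, 2.1, 5.6]
grip_width: 0.0148
knob n 3681 ztop 0.076 all (array([ 522.1, -242.4]), array([103.4,  16.7]), -5.0) top (array([ 522.1, -242.5]), array([103.4,  16.1]), -5.3) mean [ 0.5508 -0.2452  0.0755]
[ 0.55542938 -0.24434841  0.04482519] [[0.0, 0.107, 0.994], [0.0, 0.994, -0.107], [-1.0, 0.0, -0.0]] [-0.01  0.64  0.44  1.88 -0.4   0.71  2.13]
lid 50195 (array([ 554. , -245.6]), array([153.4, 123.2]), -6.2) 0.0313
surround 923 (array([ 535.8, -243.5]), array([30.8, 16.6]), 83.7)
[([0.494, -0.3886, 0.0309], 0.89), ([0.5156, -0.2411, 0.0295], 0.58)]
```

```bash
python3 -m pendant '[5,1,0,0,0, 5,0,0,0,0, 5,0,0,0,0, 5,0,-0.3,0,0.157, 5,0,-0.3,0,0.157, 5,0,-0.3,0,0.157, 5,0,0,0,0]' 80
python3 m.py w7
```

```text
clock: 13.08
tcp_pos: [0.5569, -0.2461, 0.0448]
orientation: [0.453, 1.519, -0.454]
contact_force: [-0.1, -0.5, 9.6]
grip_width: 0.0147
knob n 3637 ztop 0.076 all (array([ 528.2, -230.1]), array([103.9,  16.4]), -31.2) top (array([ 528.7, -229.1]), array([103.8,  16.2]), -34.2) mean [ 0.5528 -0.2452  0.0756]
[ 0.55689546 -0.24605349  0.04483287] [[0.003, 0.548, 0.837], [-0.002, 0.837, -0.548], [-1.0, 0.0, 0.004]] [-0.1   0.67  0.56  1.89 -0.52  0.73  1.76]
lid 53105 (array([ 553.8, -245.7]), array([153.2, 123.1]), -6.1) 0.0313
surround 1130 (array([ 533.7, -243.2]), array([31.4, 13. ]), 80.6)
[([0.52, -0.2256, 0.0293], 0.98), ([0.5015, -0.3987, 0.0294], 0.96)]
```

```bash
python3 -m pendant '[5,0,-0.3,0,0.157, 5,0,-0.3,0,0.157, 5,0,-0.3,0,0.157, 5,0,-0.3,0,0.157, 5,0,-0.3,0,0.157, 5,0,-0.3,0,0.157, 5,0,-0.3,0,0.157, 5,0,0,0,0, 5,0,0,0,0]' 80
python3 m.py w8
```

```text
clock: 14.3
tcp_pos: [0.5563, -0.2463, 0.0449]
orientation: [1.288, 1.154, -1.283]
contact_force: [2.1, 2.4, 9.1]
grip_width: 0.015
knob n 3655 ztop 0.0762 all (array([ 559.1, -215.4]), array([103.9,  16.4]), 82.9) top (array([ 558.8, -215.3]), array([103.9,  16.1]), 83.4) mean [ 0.5557 -0.2439  0.0756]
[ 0.55627099 -0.24627626  0.04491437] [[0.005, 0.994, -0.105], [-0.001, -0.105, -0.994], [-1.0, 0.005, 0.0]] [-0.27  0.78  0.84  1.9  -0.79  0.83  0.89]
lid 51033 (array([ 553.5, -245.7]), array([153. , 123.4]), -6.1) 0.0313
surround 913 (array([ 553.4, -241.7]), array([55.4, 30.1]), 3.2)
[([0.5542, -0.2174, 0.0335], 0.91), ([0.4529, -0.3908, 0.0121], 0.84)]
```

```bash
python3 -m pendant '[5,-3,0,0,0, 5,-3,0,0,0, 5,-6,0,0,0, 5,-12,0,0,0, 5,-18,0,0,0, 5,-20,0,0,0, 5,-20,0,0,0, 5,-20,0,0,0, 5,-18,0,0,0, 5,-12,0,0,0, 5,-6,0,0,0, 5,0,0,0,0, 5,0,0,0,0]' 100
cat > m2.py <<'E'
from h import *
import sys
p,d,P,o=shot('%s.png'%sys.argv[1])
M=R.from_rotvec(o['orientation']).as_matrix();print(o['tcp_pos'],M.round(3).tolist(),o['joints'].round(2),o['contact_force'])
t=o['tcp_pos'];zl=t[2]-.018
knob(p,P,t[2]+.01,t[2]+.04)
lid(P,t[:2],zl-.012,zl+.01,.11)
m=(abs(P[...,2]-zl)<.012)&(np.hypot(P[...,0]-t[0],P[...,1]-t[1])<.11);X=P[m];print('tilt',np.linalg.lstsq(np.c_[X[:,:2]-t[:2],np.ones(len(X))],X[:,2],rcond=None)[0])
rim(P,(.597,.2055))
E
python3 m2.py w9
```

```text
clock: 16.02
tcp_pos: [0.5532, -0.2459, 0.1806]
orientation: [1.287, 1.158, -1.288]
contact_force: [0.3, -0.3, -3.3]
grip_width: 0.0145
[ 0.55319526 -0.24591524  0.18063091] [[-0.001, 0.994, -0.106], [0.0, -0.106, -0.994], [-1.0, -0.001, -0.0]] [-0.39  0.62  1.02  1.82 -0.61  1.05  0.76] [ 0.28502038 -0.2659111  -3.30491695]
knob n 4252 ztop 0.2117 all (array([ 552.2, -246. ]), array([39.9, 16.7]), 82.9) top (array([ 552.3, -246.2]), array([39.5, 16.2]), 83.2) mean [ 0.5528 -0.2438  0.2106]
lid 50920 (array([ 553.4, -245.7]), array([153.3, 123.3]), -6.0) 0.164
tilt [-0.00380679 -0.0106172   0.16428776]
rim 0 (array([0., 0.]), array([0., 0.]), 0.0) nan
  return _methods._mean(a, axis=axis, dtype=dtype,
  ret = ret.dtype.type(ret / rcount)
```

View pics/w9.png

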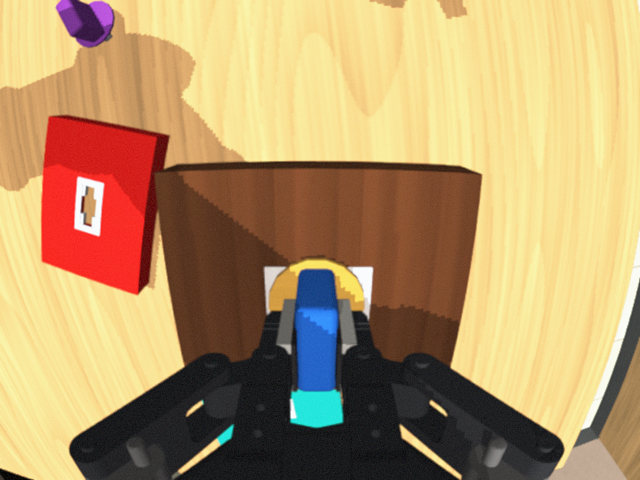

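```bash
python3 -m pendant '[5,0,0,0,-0.07, 5,0,0,0,-0.075, 5,0,4.4,-15,0, 5,0,4.4,-30,0, 5,0,4.4,-30,0, 5,0,4.4,-30,0, 5,0,4.4,-30,0, 5,0,4.4,-30,0, 5,0,4.4,-30,0, 5,0,4.4,-30,0, 5,0,4.4,-30,0, 5,0,4.4,-30,0, 5,0,4.4,-30,0, 5,0,4.4,-30,0, 5,0,4.4,-18,0, 5,0,0,0,0, 5,0,0,0,0]' 100
python3 m2.py w10
```

```text
clock: 18.2
tcp_pos: [0.5963, 0.1172, 0.1813]
orientation: [1.181, 1.226, -1.182]
contact_force: [-0.1, 0.0, -1.7]
grip_width: 0.0146
[0.5963458  0.11719267 0.18133747] [[-0.0, 0.999, 0.037], [-0.001, 0.037, -0.999], [-1.0, -0.0, 0.001]] [-1.    0.63  1.03  1.82 -0.62  1.06  0.3 ] [-0.11156067  0.00770627 -1.68148659]
knob n 4252 ztop 0.2123 all (array([595.7, 117.1]), array([39.9, 16.7]), -85.5) top (array([595.6, 117.1]), array([40.1, 16.1]), -86.8) mean [0.5954 0.1194 0.2113]
lid 50498 (array([596. , 116.8]), array([153. , 123.3]), 2.6) 0.1647
tilt [-0.00245906 -0.01241799  0.16498055]
rim 3761 (array([597., 215.]), array([137.3,  87. ]), 2.7) 0.0808
```

View pics/w10.png

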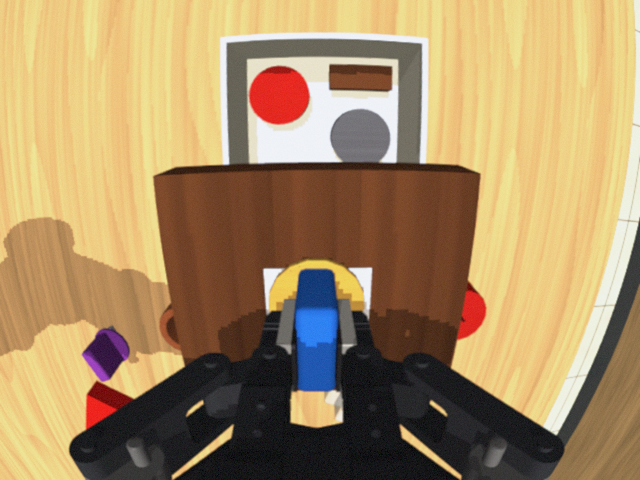

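```bash
python3 -m pendant '[5,0,1,-15,0, 5,0,1.5,-25,0, 5,0,1,-25,0, 5,0,1,-15,0, 5,0,0,-8.4,0, 5,0,0,0,0, 5,14,0,0,0, 5,14,0,0,0, 5,10,0,0,0, 5,0,0,0,0, 5,0,0,0,0]' 100
python3 m2.py w11; python3 - <<'E'
from h import *
for n in ('scene','top'):
    p,d=grab(n,n+'11.png');P=cloud(n,d);rim(P,(.597,.2055))
    m=(P[...,2]>.112)&(P[...,2]<.138)&(np.hypot(P[...,0]-.597,P[...,1]-.2055)<.11);X=P[m];print(n,len(X),rect(X))
c=cv2.imread('pics/scene11.png')[220:400,400:600];cv2.imwrite('pics/s11c.png',cv2.resize(c,None,fx=3,fy=3))
E
```

```text
clock: 19.62
tcp_pos: [0.5979, 0.2071, 0.1435]
orientation: [1.181, 1.227, -1.18]
contact_force: [0.2, 0.1, -2.5]
grip_width: 0.0146
[0.59788904 0.20709185 0.14350521] [[0.0, 0.999, 0.039], [-0.0, 0.039, -0.999], [-1.0, 0.0, 0.0]] [-1.08  0.71  0.98  1.79 -0.68  1.03  0.2 ] [ 0.24760847  0.08709667 -2.49696919]
knob n 4257 ztop 0.1745 all (array([596.7, 207. ]), array([39.2, 16.6]), -88.9) top (array([596.8, 207. ]), array([39.1, 16.2]), -88.5) mean [0.5969 0.2092 0.1734]
lid 50349 (array([597.6, 206.5]), array([153.2, 123.3]), 2.7) 0.1269
tilt [-0.00435299 -0.01140632  0.12712072]
rim 0 (array([0., 0.]), array([0., 0.]), 0.0) nan
rim 434 (array([664.2, 209.2]), array([106. ,  12.2]), -87.9) 0.0766
scene 6654 (array([600.6, 208.5]), array([157.2, 122.2]), 2.7)
rim 16 (array([598.5, 152.5]), array([119.9,   0.8]), 2.5) 0.0746
top 3783 (array([597.8, 207.8]), array([153.3, 123.8]), 2.7)
  return _methods._mean(a, axis=axis, dtype=dtype,
  ret = ret.dtype.type(ret / rcount)
```

View pics/s11c.png

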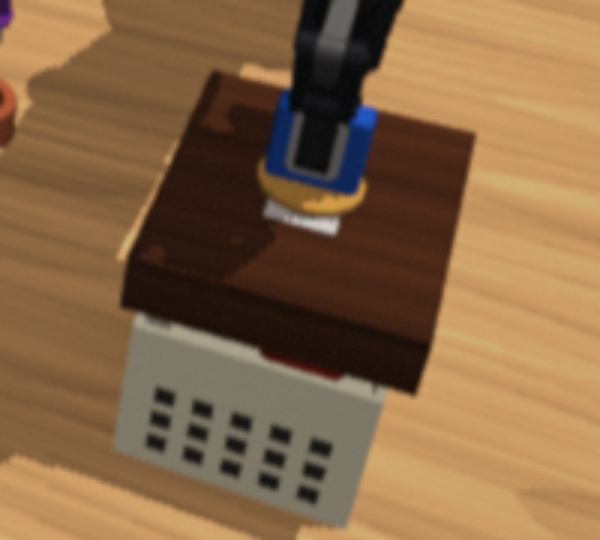

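```bash
python3 -m pendant '[5,0,-0.7,1.4,0, 5,6,0,0,0, 5,6,0,0,0, 5,5,0,0,0, 5,5,0,0,0, 5,4,0,0,0, 5,0,0,0,0]' 100
python3 m2.py w12 2>/dev/null
```

```text
clock: 20.65
tcp_pos: [0.5968, 0.2058, 0.1169]
orientation: [1.18, 1.228, -1.181]
contact_force: [-0.1, -0.4, -3.5]
grip_width: 0.0145
[0.59677199 0.20579825 0.11693539] [[-0.001, 0.999, 0.039], [-0.0, 0.039, -0.999], [-1.0, -0.001, 0.0]] [-1.06  0.74  0.94  1.81 -0.71  0.98  0.22] [-0.12320726 -0.39861361 -3.50147991]
knob n 4259 ztop 0.1479 all (array([595.7, 205.6]), array([39.8, 16.8]), -87.8) top (array([595.9, 205.4]), array([39.5, 16.2]), -87.8) mean [0.5958 0.2079 0.1469]
lid 50366 (array([596.4, 205.5]), array([153.4, 122.7]), 2.7) 0.1003
tilt [-0.00231045 -0.01176244  0.10055426]
rim 1132 (array([593.4, 266.4]), array([152.4,   0.9]), 2.7) 0.0809
```

```bash
python3 -m pendant '[5,4,0,0,0, 5,4,0,0,0, 5,3,0,0,0, 5,2,0,0,0, 5,1.5,0,0,0, 5,1,0,0,0, 5,0,0,0,0, 5,0,0,0,0]' 100
python3 m2.py w13 2>/dev/null
```

```text
clock: 21.7
tcp_pos: [0.5971, 0.2059, 0.102]
orientation: [1.181, 1.227, -1.18]
contact_force: [-0.2, -0.1, -0.2]
grip_width: 0.0147
[0.59706914 0.20586154 0.10195214] [[0.0, 0.999, 0.039], [0.0, 0.039, -0.999], [-1.0, 0.0, -0.0]] [-1.05  0.75  0.93  1.81 -0.73  0.96  0.23] [-0.24006455 -0.1312339  -0.18485109]
knob n 4275 ztop 0.133 all (array([595.8, 205.2]), array([40.5, 16.9]), -88.9) top (array([596. , 205.2]), array([40.3, 16.1]), -88.5) mean [0.5961 0.2078 0.1319]
lid 51091 (array([596.5, 205.1]), array([153.3, 123.6]), 2.7) 0.0872
tilt [-5.22140355e-05 -1.42625948e-02  8.75085535e-02]
rim 44673 (array([596.5, 205.1]), array([153.3, 123.6]), 2.7) 0.0871
```

```bash
python3 -m pendant '[5,1.5,0,0,0, 5,1,0,0,0, 5,0,0,0,0, 5,0,0,0,0]' 60
python3 m2.py w14 2>/dev/null
```

```text
clock: 22.25
tcp_pos: [0.5972, 0.2059, 0.1009]
orientation: [1.182, 1.228, -1.18]
contact_force: [-4.9, -0.4, 14.6]
grip_width: 0.0147
[0.59717239 0.20592222 0.10092229] [[0.0, 0.999, 0.039], [0.001, 0.039, -0.999], [-1.0, 0.0, -0.001]] [-1.05  0.75  0.93  1.81 -0.73  0.96  0.24] [-4.86491465 -0.4328896  14.60006396]
knob n 4290 ztop 0.132 all (array([596.3, 205.3]), array([40.3, 16.9]), -86.7) top (array([596.1, 205.2]), array([40.1, 16. ]), -88.3) mean [0.5962 0.2078 0.1309]
lid 51406 (array([596.5, 205.3]), array([153.5, 123.1]), 2.7) 0.0871
tilt [-5.88677393e-05 -1.47614166e-02  8.74486633e-02]
rim 45006 (array([596.5, 205.3]), array([153.5, 123.1]), 2.7) 0.0871
```

```bash
python3 -m pendant '[5,-0.5,0,0,0, 25,0,0,0,0, 40,0,0,0,0, 45,0,0,0,0, 45,0,0,0,0, 45,-8,0,0,0, 45,-15,0,0,0, 45,-25,0,0,0, 45,-30,0,0,0, 45,-30,0,0,0, 45,0,0,0,0, 45,0,0,0,0]' 60
python3 - <<'E'
from h import *
p,d,P,o=shot('w15.png');knob(p,P,.11,.15);lid(P,(.597,.2055),.079,.095)
def tilt(P,c=(.597,.2055)):
    m=(abs(P[...,2]-.087)<.008)&(np.hypot(P[...,0]-c[0],P[...,1]-c[1])<.11);X=P[m];print(np.linalg.lstsq(np.c_[X[:,:2]-c,np.ones(len(X))],X[:,2],rcond=None)[0])
tilt(P)
p,d=grab('top');P=cloud('top',d);knob(p,P,.11,.15);lid(P,(.597,.2055),.079,.095);tilt(P)
p,d=grab('scene','s15.png');P=cloud('scene',d);knob(p,P,.11,.15);lid(P,(.597,.2055),.079,.095);tilt(P)
c=cv2.imread('pics/s15.png')[200:400,300:580];cv2.imwrite('pics/s15c.png',cv2.resize(c,None,fx=2.8,fy=2.8))
E
```

```text
clock: 23.8
tcp_pos: [0.5967, 0.206, 0.2079]
orientation: [1.181, 1.228, -1.18]
contact_force: [0.5, -0.8, 0.2]
grip_width: 0.0449
knob n 1487 ztop 0.132 all (array([596.8, 205.5]), array([39.9, 15.1]), -88.2) top (array([596.7, 205.2]), array([39.2, 15.1]), -87.9) mean [0.5963 0.2061 0.1309]
lid 28651 (array([596.3, 205.5]), array([153.4, 122.9]), 2.8) 0.0874
[-0.00058454 -0.00150385  0.08736149]
knob n 244 ztop 0.1307 all (array([596. , 205.5]), array([40.7, 16.4]), -87.3) top (array([596.2, 204.7]), array([38.3, 15.1]), -88.4) mean [0.596  0.2048 0.1291]
lid 4421 (array([596.7, 206.5]), array([152.9, 123.9]), 2.5) 0.0852
[ 1.97707980e-04 -8.22401137e-05  8.51625925e-02]
knob n 520 ztop 0.1281 all (array([599.9, 206.5]), array([39.6, 17.9]), -86.0) top (array([599.1, 206.5]), array([39.5, 17.3]), -88.8) mean [0.6007 0.2069 0.1268]
lid 6145 (array([598.5, 207.2]), array([155.7, 122.1]), 2.6) 0.0836
[-0.0022355  -0.00057891  0.08367518]
```

View pics/s15c.png

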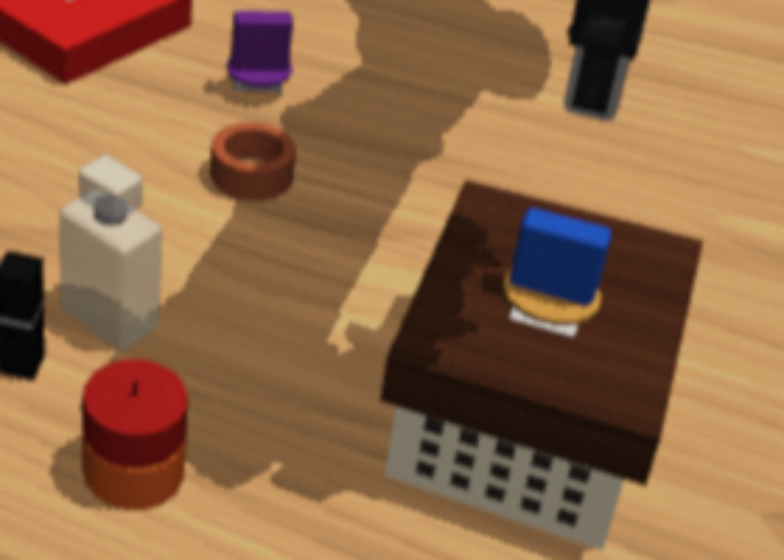

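The crop shows the lid level and home on the basket, centred around (540, 330). The knob is upright with its flange down, the gripper is clear, and the perfume, lipstick and candle are still standing.

```bash
python3 -c "
from bench import r
print(r.hand_in(), r.get_obs()['clock'])"
```

```text
the job is handed in; nothing more can be done
the job is handed in; nothing more can be done
```

The knob is locked in the brown lid and the lid sits fully home on the white basket, let go. I handed the job in at about 24 s; no verdict is reported.

**What I did:** I took the blue knob from its ring and passed the T-foot through the slot until the flange was down. I then turned it a quarter turn, lifted the lid by the knob alone, lowered it onto the basket and released it.

**Last checks after release:**
- **Lid:** its top is at 84–87 mm depending on the camera (86 expected when home). It is level within about 0.002 rad and its yaw is 2.5–2.8°. The basket measured 2.3–2.7° before the lid covered it. The lid centre is within about 1.5 mm of where the basket's mouth was measured.
- **Knob:** it is at about 90° to the slot, upright, with its flange on the lid and its axis within about 2 mm of the lid's centre.
- **Surroundings:** the last picture shows the perfume, lipstick and candle standing in place. The gripper is clear, about 75 mm above the knob.

**Disagreements:**
- The trained networks' positions differed by up to about 40 mm between cameras, so I used the depth images instead.
- The scene camera reads about 2–4 mm farther out and lower than the other two.
- The wrist camera showed a 0.015 rad tilt of the lid while the knob was held; this was gone after release.

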